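# Turn a backed plate over at the wall edge

### The job

At the turn-over fixture, take the plate with the single round hole, which lies metal side up on the high deck, and turn it over so that it lies flat, plastic side up, on the lower deck. Do it by pushing only, with the fingertips: push the plate off the high deck so that its leading edge drops into the trough and catches against the wall edge of the lower deck, then keep pushing until it tips up and flips over; never pick it up. Leave the other plate and everything else where it is.

Things in the scene. Friction and masses are not known exactly. Their poses are not given: they have to be found in the camera images.
- fixture: Fixed grey metal turn-over fixture, 200 mm wide (x), 350 mm long. Origin at bench height under the wall edge, mid-width; z up; parts travel along +y. In its y: high deck -210 to -60 mm (top 46 mm above the bench), open trough -60 to 0 (floor 6 mm up), low deck 0 to 140 mm (top 24 mm up). No rails. Two lanes at x = -55 and +55 mm, one plate in each; which is where varies.
- deck_edge (a point): Middle of the high deck's square front edge (fixture y = -60 mm, top, 46 mm above the bench), axes as the fixture's. Pushed slowly (about 40 mm/s), a plate noses down into the trough by itself once half of its length is past this edge, and then leans on it.
- wall_edge (a point): Middle of the wall edge: top of the 18 mm tall upright wall between trough and low deck (fixture y = 0, 24 mm above the bench), axes as the fixture's. A plate's leading edge catches here below this edge, and the plate falls over onto the low deck once pushed past upright.
- round_plate_mid (a point): Centre (mid-thickness) of the plate to turn over: flat aluminium, 60 mm wide (x), 90 mm long (y), 8 mm thick, one round through hole 32 mm across in its middle; about 0.11 kg, slick (friction about 0.3). The underside is faced with black plastic. z points out of the bare metal side (up at first); y points along the fixture's y within about 7 degrees at the start.
- round_plate_lead (a point): Middle of the leading short end of the round-hole plate (45 mm along its y from the centre, half-way through the thickness): the end nearer the trough. Axes as the plate's.
- round_plate_tail (a point): Middle of the trailing short end of the round-hole plate (45 mm along its -y, half-way through the thickness): the end to push on. Axes as the plate's.
- slot_plate_mid (a point): Centre of the other plate, to be left alone: same outline, 60 x 90 x 8 mm, but with two oblong holes (34 x 12 mm) instead of the round one; it lies on the high deck in the other lane.
- thumbscrew: Bystander: steel thumbscrew standing on its head (22 mm across, 30 mm tall) on the high deck between the lanes, near the loading end. Origin under its centre.
- spacer: Bystander: steel spacer ring, 28 mm across, 12 mm tall, on the low deck between the lanes near its far end. Origin under its centre.
- cup_a: Bystander: white plastic cup upside down, 86 mm across, 105 mm tall, on the bench. Origin under its centre.
- cup_b: Bystander: second such cup, on the bench to the robot's right. Origin under its centre.
- cone: Bystander: steel cone centre, 44 mm across, 46 mm tall, on the bench. Origin under its centre.
- driver: Bystander: screwdriver lying on the bench beyond the fixture.
- block: Bystander: small aluminium block, 50 x 30 x 25 mm, on the bench. Origin under its centre.
Mind the look-alikes: they are no part of the job. Leave any pink look-alike of the part that bears round_plate_mid alone.

How it is judged:
By the outcome, as a careful person would: the job done as asked, in the order asked, and still so for the second after the job is handed in, with the robot touching nothing.
It also fails if it takes over 45 s, if anything falls off the work surface, if the arm or the gripper's body presses on something with over 40 N, if the wrist force passes 120 N, or if a joint passes its speed limit or range.

### The arm

A 6-joint arm with a two-finger parallel gripper is mounted at the origin on the work surface. World frame = base frame: x ahead of the robot, y to its left, z up, the work surface at z = 0. Lengths are in m, angles in rad, forces in N, time in s.
With the tool pointing down it reaches from about 0.35 to 0.775 m from the base axis. Payload 5.5 kg.
Tool frame: the origin (TCP) lies between the finger pads; the fingertips stand 11 mm ahead of it and the grasp point (between the pads) lies 8 mm behind it (tips_ahead is the distance from the TCP to the fingertips, in m); z points along the fingers, y is the line along which they close (so a half turn about z gives the same grasp; the last joint's range is limited). The gripper opens to 85 mm and grips with 20 to 120 N. Pads are 22 mm wide; open, the fingers measure 114 mm over their backs; the gripper's body (76 mm by 85 mm) begins 54 mm behind the grasp point. The pads swing forward as they close: fully open they stand 13 mm farther back than shut.
Start: joints at [-1.445, 0.313, 0.046, 1.304, 0, 1.431], TCP at [0.151, -0.555, 0.242] pointing down, gripper open.
Joint ranges: [-2.76, 2.76], [-0.86, 1.69], [-1.03, 1.26], [-2.2, 2.34], [-1.47, 1.5], [-3.14, 3.14]. Speed limits (rad/s): [2.57, 2.57, 3.14, 3.14, 3.14, 3.14].

### API

Orientations are given as a unit quaternion [w, x, y, z].
In Python, from workcell import * gives the robot as it stands. The module is installed in compiled form; this text tells all that it offers.
- The arm moves only by the tool jog_arm, never from a script. Its argument "moves" is a list of rows, each an object with "fingers": the closure, from 0 (fully open) to 1 (shut); "slide": the shift along the tool's x, y, z in mm, a list of three; "angular": the turn, a rotation vector about the tool's x, y, z in degrees, a list of three. A call has 1 to 10 rows; each row is the pose to reach, as a shift and turn from the pose commanded when the call began, along the tool's axes at that moment; what a row does not reach only later rows make up. A row lasts 1/12 s, in which the tool goes at most 41.7 mm and 7.16 degrees, less where a joint would pass 70% of its speed; a pose out of reach is approached as far as the arm can. A call with a gripper value outside its range is refused whole. The fingers move at their own pace and stop on an object; "squeeze" is the grip in N (left out, the last holds). Time passes only in rows, so rows that repeat a pose let the fingers close. It gives the time, the measured TCP pose, the force, the opening and the grip force at its end, in the units of the state.
- get_state(): the state, without advancing time (a new reading comes with each control period).
- read_camera(name): name is "scene" or "side" or "wrist"; returns a dict with "color" (400x640x3 uint8, red, green, blue), "fovy" (degrees; the focal length in pixels is half the picture's height over the tangent of half this angle, whatever the lens; pixels are square), "cx", "cy" (the principal point, pixels), "world_from_camera" (4x4, takes a point from camera to world coordinates); the wrist camera has in their place "tool_from_camera" (4x4, takes a point from camera to tool coordinates, whose origin is the TCP and whose axes are the flange's). Camera axes: x right, y down, z forward; pixel columns grow to the right and rows downward; lengths in m; the calibration is good to about 2 mm. A picture is of the moment at which its call begins: read the wrist's pose just before it. There is no depth.
- hand_in(): hands the job in; it is judged then, once.
Trained networks look in a picture, given as the dict that the camera call returned (one of the last four; its "shot" number tells which), for a name from the list of things; names that differ only in an ending like _2 or _b are one class to them, and where a whole thing is asked for, a point or a joint stands for the part that bears it (a point fixed in the world has none). Each returns a list of dicts, best first, with "p" (0 to 1); they miss things now and then, are a little off and sometimes report something else, mostly with a low value. They report only what shows in the picture. A call takes as long as a camera call. They do not tell look-alikes from the thing itself.
- look_for(target, picture): "point" ([column, row] in pixels, amid what is visible of it).
- tip_of(target, picture): "point" ([column, row] in pixels: a listed point, or the origin of a listed thing).
The state is a dict: "clock": time; "joint_pos": joint angles; "qvel": joint speeds; "tau": joint torques, N m; "tcp_pos": TCP position; "orientation": TCP orientation; "wrist_force": force on the tool from outside, world axes, zero at the start; "ft_torque": the same for the moment, N m; "finger_gap": finger opening in m; "grip_force": force on a finger pad.
Only numpy, scipy, OpenCV 4.12 (cv2) and the standard library are available. Lean on these libraries where they do the work, as an engineer would, in place of code of your own. Each camera call takes 0.05 s, during which the arm holds its last target. There are 200 camera calls.

## Working session

There is one attempt and no reset: what is moved stays moved. The work goes in short steps, Python scripts to look and compute and a tool call to move; the robot and the scene stay as the last step left them, time stands still between calls to the robot, and variables do not carry over. Pictures are saved under pics/ and viewed, at most 10 in all, crops included, and the job is handed in when it is done.

Besides the shell and the picture viewer there is one more tool, called after "Request:" as name([rows], argument=value, ...), one row to a line, values as JSON. jog_arm: Moves the arm, as the interface text tells. Its arguments: {"type":"object","properties":{"moves":{"type":"array","items":{"type":"object","properties":{"fingers":{"type":"number"},"slide":{"type":"array","items":{"type":"number"}},"angular":{"type":"array","items":{"type":"number"}}}}},"squeeze":{"type":"number"}},"required":["moves"]}

```bash
mkdir -p pics; cat > h.py <<'E'
from workcell import *
import numpy as np, cv2
from scipy.spatial.transform import Rotation as R
def K(p):
    f=200/np.tan(np.radians(p["fovy"])/2); return f,p["cx"],p["cy"]
def ray(p,px):
    f,cx,cy=K(p); T=np.array(p["world_from_camera"]); d=T[:3,:3]@np.array([(px[0]-cx)/f,(px[1]-cy)/f,1]); return T[:3,3],d
def atz(p,px,z):
    o,d=ray(p,px); return o+d*(z-o[2])/d[2]
def proj(p,X):
    f,cx,cy=K(p); T=np.linalg.inv(np.array(p["world_from_camera"])); c=T[:3,:3]@X+T[:3,3]; return np.array([cx+f*c[0]/c[2],cy+f*c[1]/c[2]])
def save(p,n): cv2.imwrite("pics/"+n,p["color"][:,:,::-1])
E
python3 - <<'E'
from h import *
np.set_printoptions(precision=3,suppress=True)
s=get_state(); print(s["clock"],s["tcp_pos"],s["orientation"])
P={n:read_camera(n) for n in("scene","side")}
zs=dict(deck_edge=.046,wall_edge=.024,round_plate_mid=.05,round_plate_lead=.05,round_plate_tail=.05,slot_plate_mid=.05,thumbscrew=.046,spacer=.024,cup_a=0,cone=0,block=0,driver=0)
cv2.imwrite("pics/a.png",np.vstack([P[n]["color"] for n in P])[:,:,::-1][:, :] if 0 else P["scene"]["color"][:,:,::-1]); save(P["side"],"b.png")
for t,z in zs.items():
  for n in P:
    for r in tip_of(t,P[n])[:3]:
      print(t,n,np.round(r["p"],2),np.round(r["point"],1),atz(P[n],r["point"],z))
E
```

```text
0.0 [ 0.151 -0.554  0.241] [-0.001  0.991  0.132 -0.   ]
deck_edge scene 0.69 [301.1 165.3] [ 0.464 -0.116  0.046]
deck_edge scene 0.24 [195.2 186. ] [ 0.781 -0.206  0.046]
wall_edge side 0.98 [332.2 199.8] [ 0.526 -0.063  0.024]
round_plate_mid scene 0.78 [297.2 147.2] [ 0.439 -0.186  0.05 ]
round_plate_mid scene 0.74 [276.9 105. ] [ 0.401 -0.391  0.05 ]
round_plate_mid scene 0.72 [325.5 129.7] [ 0.319 -0.206  0.05 ]
round_plate_mid side 0.94 [376.5 183.1] [ 0.45  -0.178  0.05 ]
round_plate_lead scene 0.78 [277.3 110.2] [ 0.412 -0.368  0.05 ]
round_plate_lead scene 0.75 [334.  120.3] [ 0.271 -0.229  0.05 ]
round_plate_lead scene 0.71 [299.3 162.8] [ 0.466 -0.125  0.05 ]
round_plate_lead side 0.72 [366.1 186.5] [ 0.465 -0.144  0.05 ]
round_plate_tail scene 0.87 [285.3  95.3] [ 0.352 -0.42   0.05 ]
round_plate_tail scene 0.81 [308.5 137.8] [ 0.386 -0.203  0.05 ]
round_plate_tail scene 0.63 [288.8 144.6] [ 0.456 -0.209  0.05 ]
round_plate_tail side 0.84 [386.2 178.6] [ 0.439 -0.217  0.05 ]
slot_plate_mid scene 0.88 [265.6 168.2] [ 0.567 -0.159  0.05 ]
slot_plate_mid scene 0.25 [291.7 1
[... 340 characters left out ...]
 219.4] [0.526 0.052 0.024]
spacer side 0.33 [343.  171.5] [ 0.586 -0.214  0.024]
cup_a scene 0.84 [246.7 124.9] [ 0.516 -0.404  0.   ]
cup_a side 0.85 [395.2 161.7] [ 0.501 -0.408  0.   ]
cup_a side 0.64 [204.  298.7] [0.557 0.395 0.   ]
cone scene 0.59 [422.2 245.1] [0.294 0.286 0.   ]
cone scene 0.42 [366.7 320.5] [0.563 0.392 0.   ]
cone side 0.91 [331.2 322.5] [0.294 0.285 0.   ]
block scene 0.72 [429.2 302.3] [0.39  0.435 0.   ]
block side 0.57 [249.1 349.1] [0.387 0.434 0.   ]
block side 0.5 [306.5 219.3] [0.549 0.028 0.   ]
driver scene 0.69 [197.9 185.2] [ 0.766 -0.242  0.   ]
driver side 0.72 [308.2 157.2] [ 0.755 -0.259  0.   ]
driver side 0.64 [374.7 182.6] [ 0.491 -0.25   0.   ]
```

View pics/a.png

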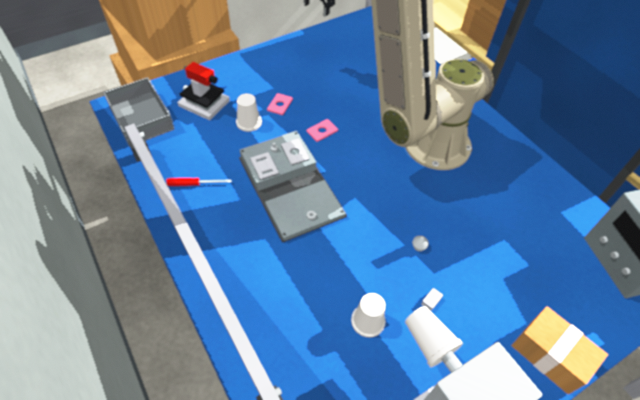

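View pics/b.png

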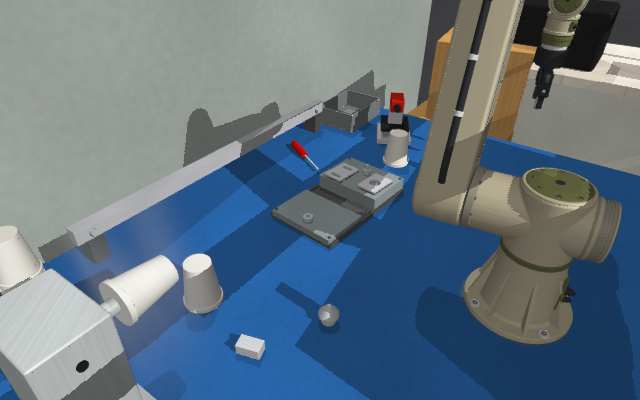

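Candidates for the round-hole plate:
- Grey plate on the near lane of the high deck, at scene (297,147) / side (376,183). This one fits the description.
- Pink look-alikes lying on the bench at scene (280,104) and (323,130). Not these.
- The slot plate at scene (265,166). Not this one.

The fixture is at scene (290,185). I'll check the choice in one crop.

```bash
python3 - <<'E'
from h import *
s=get_state(); print({k:v for k,v in s.items() if 'tip' in k},list(s))
a=cv2.imread("pics/a.png")[125:245,230:350];b=cv2.imread("pics/b.png")[145:255,265:415]
a=cv2.resize(a,(400,400),interpolation=2);b=cv2.resize(b,(400,293),interpolation=2)
cv2.imwrite("pics/c.png",np.hstack([a,np.vstack([b,np.zeros((107,400,3),np.uint8)])]))
E
```

```text
{} ['clock', 'joint_pos', 'qvel', 'tau', 'tcp_pos', 'orientation', 'wrist_force', 'ft_torque', 'grip_force', 'finger_gap']
```

View pics/c.png

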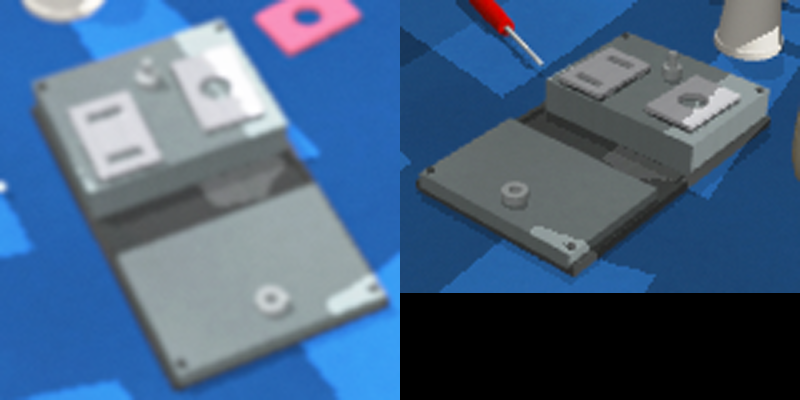

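Request:
jog_arm([
  {"fingers":0.65,"slide":[35,-16,0],"angular":[0,0,-7]},
  {"fingers":0.65,"slide":[70,-33,0],"angular":[0,0,-14]},
  {"fingers":0.65,"slide":[105,-50,0],"angular":[0,0,-21]},
  {"fingers":0.65,"slide":[140,-66,0],"angular":[0,0,-28]},
  {"fingers":0.65,"slide":[175,-83,0],"angular":[0,0,-35]},
  {"fingers":0.65,"slide":[210,-100,0],"angular":[0,0,-42]},
  {"fingers":0.65,"slide":[245,-116,0],"angular":[0,0,-49]},
  {"fingers":0.65,"slide":[280,-133,0],"angular":[0,0,-56]},
  {"fingers":0.65,"slide":[315,-150,0],"angular":[0,0,-63]},
  {"fingers":0.65,"slide":[345,-165,0],"angular":[0,0,-70]},
])

```text
clock: 2.13
tcp_pos: [0.4422, -0.3032, 0.2425]
orientation: [0.0, 0.734, 0.68, 0.0]
wrist_force: [0.5, -0.3, -0.7]
finger_gap: 0.0302
grip_force: 0.0
```

The crop confirms it. The grey plate with one round hole (crop (217,87), scene ≈(296,150)) is in the lane nearer the robot, the slot plate is at crop (115,132), and the thumbscrew stands between them. Next, a wrist view.

```bash
cat >> h.py <<'E'
def wrist():
    s=get_state(); p=read_camera("wrist"); q=s["orientation"]; T=np.eye(4)
    T[:3,:3]=R.from_quat([q[1],q[2],q[3],q[0]]).as_matrix(); T[:3,3]=s["tcp_pos"]
    p["world_from_camera"]=T@np.array(p["tool_from_camera"]); return s,p
E
python3 - <<'E'
from h import *
np.set_printoptions(precision=4,suppress=True)
s,p=wrist(); save(p,"w1.png"); print(p["world_from_camera"],p["fovy"])
for t,z in dict(deck_edge=.046,wall_edge=.024,round_plate_mid=.05,round_plate_lead=.05,round_plate_tail=.05,slot_plate_mid=.05,thumbscrew=.046).items():
    for r in tip_of(t,p)[:2]: print(t,round(r["p"],2),np.round(r["point"],1),atz(p,r["point"],z))
E
```

```text
[[ 0.9971 -0.0719 -0.0241  0.4489]
 [-0.0758 -0.9419 -0.3271 -0.2183]
 [ 0.0008  0.328  -0.9447  0.3731]
 [ 0.      0.      0.      1.    ]] 60.55314279369618
round_plate_mid 0.65 [184.5 123.1] [ 0.3211 -0.2459  0.05  ]
round_plate_mid 0.56 [268.3 269.8] [ 0.3791 -0.4056  0.05  ]
round_plate_lead 0.81 [144.4 132.2] [ 0.2821 -0.2513  0.05  ]
round_plate_lead 0.58 [296.6 253.4] [ 0.4114 -0.3883  0.05  ]
round_plate_tail 0.97 [242.2 293. ] [ 0.3468 -0.4324  0.05  ]
round_plate_tail 0.59 [319.7  79.5] [ 0.4489 -0.2174  0.05  ]
slot_plate_mid 0.97 [454.8   7.3] [ 0.5658 -0.1692  0.05  ]
thumbscrew 0.69 [383.3  72.6] [ 0.5061 -0.2159  0.046 ]
```

View pics/w1.png

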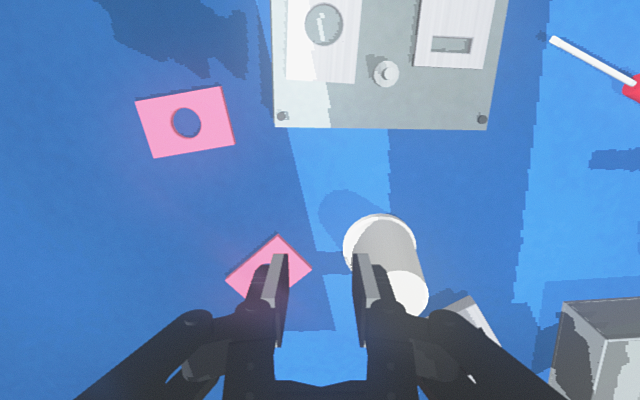

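The wrist view shows the plate's hole at (324,24) and its tail edge from (286,80) to (356,83). The fixture's rear corners are at (273,126) and (488,130), the thumbscrew at (386,74), and the cup lies behind at (380,245).

```bash
python3 - <<'E'
from h import *
np.set_printoptions(precision=4,suppress=True)
s,p=wrist()
for px,z in [((286,80),.054),((356,83),.054),((324,24),.054),((273,126),.046),((488,130),.046),((386,74),.076),((360,0),.054)]: print(px,atz(p,px,z))
s=get_state();print(s["clock"])
E
```

```text
(286, 80) [ 0.4175 -0.2182  0.054 ]
(356, 83) [ 0.4787 -0.2259  0.054 ]
(324, 24) [ 0.4544 -0.177   0.054 ]
(273, 126) [ 0.3998 -0.2576  0.046 ]
(488, 130) [ 0.6014 -0.2786  0.046 ]
(386, 74) [ 0.5012 -0.2208  0.076 ]
(360, 0) [ 0.4852 -0.1619  0.054 ]
2.5833
```

Request:
jog_arm([
  {"fingers":0.65,"slide":[28,0,20],"angular":[0,0,1.6]},
  {"fingers":0.65,"slide":[56,0,45],"angular":[0,0,1.6]},
  {"fingers":0.65,"slide":[56,0,80],"angular":[0,0,1.6]},
  {"fingers":0.65,"slide":[56,0,115],"angular":[0,0,1.6]},
  {"fingers":0.65,"slide":[56,0,145],"angular":[0,0,1.6]},
  {"fingers":0.65,"slide":[56,0,165],"angular":[0,0,1.6]},
  {"fingers":0.65,"slide":[56,0,175],"angular":[0,0,1.6]},
  {"fingers":0.65,"slide":[56,0,180],"angular":[0,0,1.6]},
  {"fingers":0.65,"slide":[56,0,180],"angular":[0,0,1.6]},
])

```text
clock: 3.33
tcp_pos: [0.4447, -0.2497, 0.0619]
orientation: [-0.0, 0.746, 0.666, -0.0]
wrist_force: [-0.6, 0.4, -0.4]
finger_gap: 0.0302
grip_force: 0.0
```

```bash
python3 - <<'E'
from h import *
np.set_printoptions(precision=4,suppress=True)
s,p=wrist(); q=read_camera("side"); print(s["clock"],s["tcp_pos"],s["orientation"],s["wrist_force"])
a=p["color"]; b=cv2.resize(q["color"][140:240,320:440],(480,400),interpolation=2)
cv2.imwrite("pics/d.png",cv2.resize(np.hstack([a,b]),(800,286))[:,:,::-1])
E
```

```text
3.3333 [ 0.4447 -0.2497  0.0619] [-0.0004  0.7458  0.6662 -0.0001] [-0.5527  0.4138 -0.3691]
```

View pics/d.png

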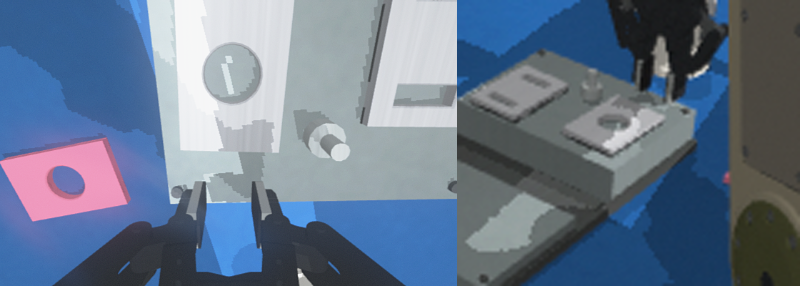

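The fingers are centred behind the tail edge (tail at (181–280,150), tips at (205,183) and (255,183)), with the thumbscrew at (330,145) clear to the right. Now I'll feel down to the deck.

Request:
jog_arm([
  {"fingers":0.65,"slide":[0,0,2],"angular":[0,0,0]},
  {"fingers":0.65,"slide":[0,0,3],"angular":[0,0,0]},
  {"fingers":0.65,"slide":[0,0,3],"angular":[0,0,0]},
])

```text
clock: 3.68
tcp_pos: [0.4457, -0.2496, 0.06]
orientation: [0.001, 0.745, 0.667, 0.0]
wrist_force: [-0.8, -0.3, -0.1]
finger_gap: 0.03
grip_force: 0.0
```

Request:
jog_arm([
  {"fingers":0.65,"slide":[0,0,1],"angular":[0,0,0]},
  {"fingers":0.65,"slide":[0,0,1],"angular":[0,0,0]},
])

```text
clock: 3.85
tcp_pos: [0.4454, -0.2492, 0.0585]
orientation: [0.0, 0.745, 0.667, 0.0]
wrist_force: [1.1, -0.9, -0.2]
finger_gap: 0.0297
grip_force: 0.0
```

Request:
jog_arm([
  {"fingers":0.65,"slide":[5,0,0],"angular":[0,0,0]},
  {"fingers":0.65,"slide":[9,0,0],"angular":[0,0,0]},
  {"fingers":0.65,"slide":[12,0,0],"angular":[0,0,0]},
  {"fingers":0.65,"slide":[15,0,0],"angular":[0,0,0]},
  {"fingers":0.65,"slide":[18,0,0],"angular":[0,0,0]},
  {"fingers":0.65,"slide":[21,0,0],"angular":[0,0,0]},
  {"fingers":0.65,"slide":[24,0,0],"angular":[0,0,0]},
  {"fingers":0.65,"slide":[27,0,0],"angular":[0,0,0]},
])

```text
clock: 4.52
tcp_pos: [0.4483, -0.2222, 0.0583]
orientation: [0.0, 0.745, 0.667, -0.0]
wrist_force: [0.3, -1.2, -0.4]
finger_gap: 0.03
grip_force: 0.3
```

Request:
jog_arm([
  {"slide":[3,0,0]},
  {"slide":[6,0,0]},
  {"slide":[9,0,0]},
  {"slide":[12,0,0]},
  {"slide":[15,0,0]},
  {"slide":[18,0,0]},
  {"slide":[21,0,0]},
  {"slide":[24,0,0]},
  {"slide":[27,0,0]},
  {"slide":[30,0,0]},
])

```text
schema error: expected keys fingers, slide, angular
```

```bash
python3 - <<'E'
from h import *
s,p=wrist(); q=read_camera("side"); print(s["clock"],s["tcp_pos"],s["wrist_force"])
a=p["color"]; b=cv2.resize(q["color"][140:240,320:440],(480,400),interpolation=2)
cv2.imwrite("pics/e.png",cv2.resize(np.hstack([a,b]),(800,286))[:,:,::-1])
E
```

```text
4.5167 [ 0.44832712 -0.22217514  0.05834277] [ 0.26438508 -1.22933886 -0.4228898 ]
```

View pics/e.png

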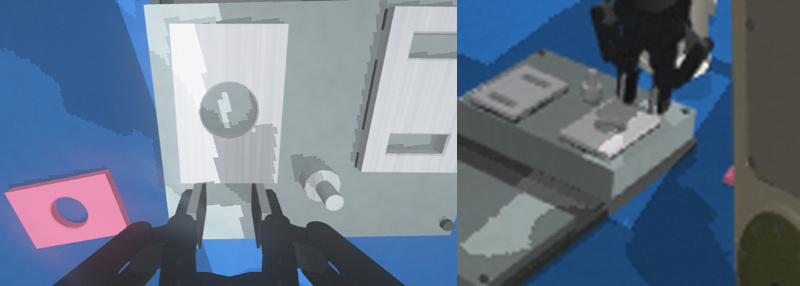

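The fingertips at (200,185) and (258,185) are in contact with the tail edge, and the plate is still straight. The last call was refused because the rows lacked keys, so I'll push on with full rows.

Request:
jog_arm([
  {"fingers":0.65,"slide":[3,0,0],"angular":[0,0,0]},
  {"fingers":0.65,"slide":[6,0,0],"angular":[0,0,0]},
  {"fingers":0.65,"slide":[9,0,0],"angular":[0,0,0]},
  {"fingers":0.65,"slide":[12,0,0],"angular":[0,0,0]},
  {"fingers":0.65,"slide":[15,0,0],"angular":[0,0,0]},
  {"fingers":0.65,"slide":[18,0,0],"angular":[0,0,0]},
  {"fingers":0.65,"slide":[21,0,0],"angular":[0,0,0]},
  {"fingers":0.65,"slide":[24,0,0],"angular":[0,0,0]},
  {"fingers":0.65,"slide":[27,0,0],"angular":[0,0,0]},
  {"fingers":0.65,"slide":[30,0,0],"angular":[0,0,0]},
])

```text
clock: 5.45
tcp_pos: [0.4516, -0.1923, 0.0583]
orientation: [0.0, 0.745, 0.667, -0.0]
wrist_force: [-0.2, -1.5, 0.8]
finger_gap: 0.0299
grip_force: 0.4
```

Request:
jog_arm([
  {"fingers":0.65,"slide":[3,0,0],"angular":[0,0,0]},
  {"fingers":0.65,"slide":[6,0,0],"angular":[0,0,0]},
  {"fingers":0.65,"slide":[9,0,0],"angular":[0,0,0]},
  {"fingers":0.65,"slide":[12,0,0],"angular":[0,0,0]},
  {"fingers":0.65,"slide":[15,0,0],"angular":[0,0,0]},
  {"fingers":0.65,"slide":[18,0,0],"angular":[0,0,0]},
  {"fingers":0.65,"slide":[21,0,0],"angular":[0,0,0]},
  {"fingers":0.65,"slide":[24,0,0],"angular":[0,0,0]},
  {"fingers":0.65,"slide":[27,0,0],"angular":[0,0,0]},
  {"fingers":0.65,"slide":[27,0,0],"angular":[0,0,0]},
])

```text
clock: 6.28
tcp_pos: [0.4545, -0.1651, 0.0582]
orientation: [-0.0, 0.745, 0.667, 0.0]
wrist_force: [-0.6, -0.1, 0.5]
finger_gap: 0.0301
grip_force: 0.0
```

```bash
python3 - <<'E'
from h import *
s,p=wrist(); q=read_camera("side"); print(s["clock"],s["tcp_pos"],s["wrist_force"])
a=p["color"]; b=cv2.resize(q["color"][140:240,310:430],(480,400),interpolation=2)
cv2.imwrite("pics/f.png",cv2.resize(np.hstack([a,b]),(800,286))[:,:,::-1])
E
```

```text
6.2833 [ 0.45449651 -0.16505485  0.05823356] [-0.61759175 -0.14754326  0.52001302]
```

View pics/f.png

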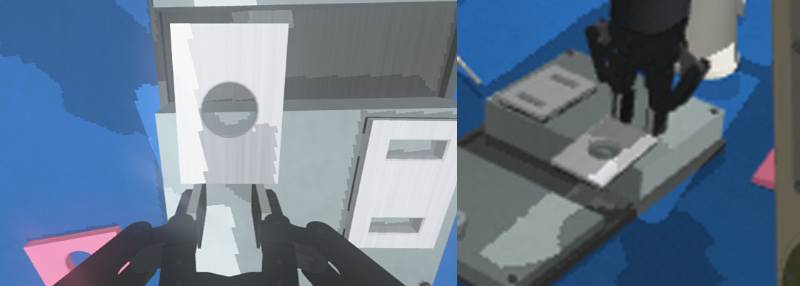

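Half of the plate is past the deck edge (edge line at row ≈110 passes the hole at (229,110)). It is still flat and straight.

Request:
jog_arm([
  {"fingers":0.65,"slide":[3,0,0],"angular":[0,0,0]},
  {"fingers":0.65,"slide":[6,0,0],"angular":[0,0,0]},
  {"fingers":0.65,"slide":[9,0,0],"angular":[0,0,0]},
  {"fingers":0.65,"slide":[12,0,0],"angular":[0,0,0]},
  {"fingers":0.65,"slide":[12,0,0],"angular":[0,0,0]},
  {"fingers":0.65,"slide":[12,0,0],"angular":[0,0,0]},
])

```text
clock: 6.88
tcp_pos: [0.4559, -0.1536, 0.0583]
orientation: [0.0, 0.745, 0.667, -0.0]
wrist_force: [0.1, -0.4, -0.1]
finger_gap: 0.03
grip_force: 0.0
```

```bash
python3 - <<'E'
from h import *
s,p=wrist(); q=read_camera("side"); print(s["clock"],s["tcp_pos"],s["wrist_force"])
a=p["color"]; b=cv2.resize(q["color"][140:240,310:430],(480,400),interpolation=2)
cv2.imwrite("pics/g.png",cv2.resize(np.hstack([a,b]),(800,286))[:,:,::-1])
E
```

```text
6.8833 [ 0.45587183 -0.15357366  0.05827657] [ 0.12726856 -0.43240985 -0.07029392]
```

View pics/g.png

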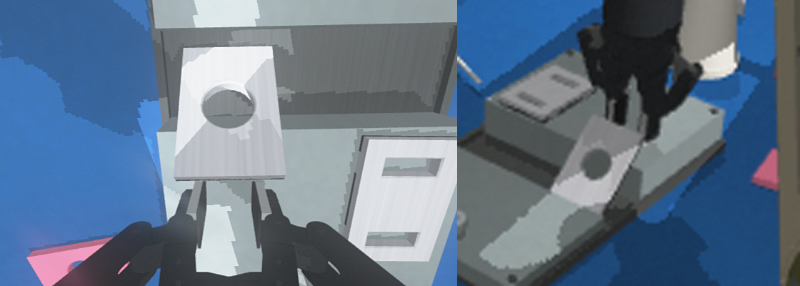

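The plate has nosed down into the trough (lead edge at (228,47)) and leans on the deck edge, with its tail above the fingertips. I'll keep pushing.

Request:
jog_arm([
  {"fingers":0.65,"slide":[3,0,0],"angular":[0,0,0]},
  {"fingers":0.65,"slide":[6,0,0],"angular":[0,0,0]},
  {"fingers":0.65,"slide":[9,0,0],"angular":[0,0,0]},
  {"fingers":0.65,"slide":[12,0,0],"angular":[0,0,0]},
  {"fingers":0.65,"slide":[15,0,0],"angular":[0,0,0]},
  {"fingers":0.65,"slide":[18,0,0],"angular":[0,0,0]},
  {"fingers":0.65,"slide":[21,0,0],"angular":[0,0,0]},
  {"fingers":0.65,"slide":[24,0,0],"angular":[0,0,0]},
  {"fingers":0.65,"slide":[27,0,0],"angular":[0,0,0]},
  {"fingers":0.65,"slide":[30,0,0],"angular":[0,0,0]},
])

```text
clock: 7.82
tcp_pos: [0.4593, -0.1237, 0.0584]
orientation: [0.0, 0.745, 0.667, 0.0]
wrist_force: [-0.4, -0.6, 0.9]
finger_gap: 0.0299
grip_force: 0.5
```

Request:
jog_arm([
  {"fingers":0.65,"slide":[3,0,0],"angular":[0,0,0]},
  {"fingers":0.65,"slide":[6,0,-1],"angular":[0,0,0]},
  {"fingers":0.65,"slide":[9,0,-2],"angular":[0,0,0]},
  {"fingers":0.65,"slide":[12,0,-3],"angular":[0,0,0]},
  {"fingers":0.65,"slide":[15,0,-4],"angular":[0,0,0]},
])

```text
clock: 8.23
tcp_pos: [0.4609, -0.1087, 0.0623]
orientation: [-0.0, 0.745, 0.667, -0.0]
wrist_force: [0.9, -0.7, 1.7]
finger_gap: 0.0298
grip_force: 0.2
```

```bash
python3 - <<'E'
from h import *
s,p=wrist(); q=read_camera("side"); print(s["clock"],s["tcp_pos"],s["wrist_force"])
a=p["color"]; b=cv2.resize(q["color"][140:240,310:430],(480,400),interpolation=2)
cv2.imwrite("pics/i.png",cv2.resize(np.hstack([a,b]),(800,286))[:,:,::-1])
E
```

```text
8.2333 [ 0.46085409 -0.10869708  0.06234789] [ 0.90125068 -0.69830387  1.70430855]
```

View pics/i.png

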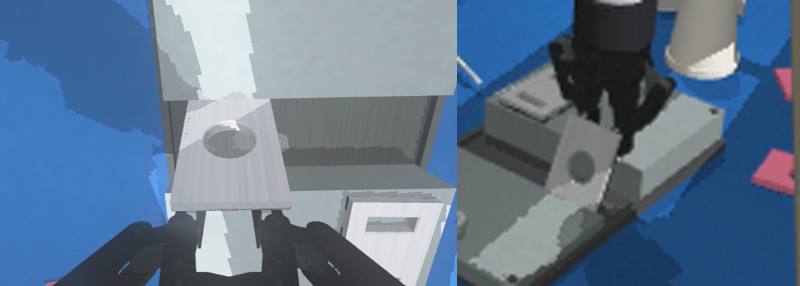

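The lead edge is caught at the wall (row ≈100) and the plate is steep, with its tail edge resting on the finger fronts. I'll push on while rising.

Request:
jog_arm([
  {"fingers":0.65,"slide":[3,0,-1],"angular":[0,0,0]},
  {"fingers":0.65,"slide":[6,0,-3],"angular":[0,0,0]},
  {"fingers":0.65,"slide":[9,0,-4],"angular":[0,0,0]},
  {"fingers":0.65,"slide":[12,0,-6],"angular":[0,0,0]},
  {"fingers":0.65,"slide":[15,0,-7],"angular":[0,0,0]},
  {"fingers":0.65,"slide":[18,0,-9],"angular":[0,0,0]},
  {"fingers":0.65,"slide":[21,0,-10],"angular":[0,0,0]},
  {"fingers":0.65,"slide":[24,0,-11],"angular":[0,0,0]},
  {"fingers":0.65,"slide":[27,0,-12],"angular":[0,0,0]},
  {"fingers":0.65,"slide":[30,0,-12],"angular":[0,0,0]},
])

```text
clock: 9.17
tcp_pos: [0.4644, -0.079, 0.0745]
orientation: [0.0, 0.745, 0.667, 0.0]
wrist_force: [0.5, -0.3, -0.3]
finger_gap: 0.03
grip_force: 0.0
```

Request:
jog_arm([
  {"fingers":0.65,"slide":[3,0,0],"angular":[0,0,0]},
  {"fingers":0.65,"slide":[6,0,0],"angular":[0,0,0]},
  {"fingers":0.65,"slide":[9,0,0],"angular":[0,0,0]},
  {"fingers":0.65,"slide":[12,0,0],"angular":[0,0,0]},
  {"fingers":0.65,"slide":[15,0,0],"angular":[0,0,0]},
  {"fingers":0.65,"slide":[15,0,0],"angular":[0,0,0]},
])

```text
clock: 9.67
tcp_pos: [0.4658, -0.0638, 0.0742]
orientation: [-0.0, 0.745, 0.667, -0.0]
wrist_force: [-0.3, 0.8, 0.3]
finger_gap: 0.0299
grip_force: 0.0
```

```bash
python3 - <<'E'
from h import *
s,p=wrist(); q=read_camera("side"); print(s["clock"],s["tcp_pos"],s["wrist_force"])
for n,c in(("w",p),("s",q)):
  for t in("round_plate_mid","round_plate_lead","round_plate_tail"):
    for r in tip_of(t,c)[:3]: print(n,t,round(r["p"],2),np.round(r["point"]),np.round(atz(c,r["point"],.03),3))
a=p["color"]; b=q["color"][130:240,290:430]
np.save("i2.npy",a); cv2.imwrite("pics/j_side.png",b[:,:,::-1])
# dark (black plastic) vs metal check: brightness patches on the lane, at z=0.03
O=np.array([.5224,-.0592]);ex=np.array([.9946,-.1036]);ey=np.array([.1036,.9946])
for y in range(-50,140,10):
  print(y,[ (a[int(v[1]),int(v[0])].tolist() if 0<=v[0]<640 and 0<=v[1]<400 else None) for x in(-.078,-.055,-.033) for v in [proj(p,np.r_[O+ex*x+ey*y/1000,.032])]])
E
```

```text
9.6667 [ 0.46582269 -0.06383654  0.07421108] [-0.30250378  0.81097081  0.28893044]
w round_plate_mid 0.61 [322. 233.] [ 0.468 -0.059  0.03 ]
w round_plate_lead 0.81 [322. 214.] [ 0.469 -0.048  0.03 ]
w round_plate_tail 0.9 [320. 261.] [ 0.465 -0.077  0.03 ]
s round_plate_mid 0.65 [434. 202.] [ 0.285 -0.218  0.03 ]
s round_plate_mid 0.45 [434. 166.] [ 0.367 -0.404  0.03 ]
s round_plate_mid 0.42 [206. 299.] [0.527 0.41  0.03 ]
s round_plate_lead 0.69 [446. 208.] [ 0.246 -0.205  0.03 ]
s round_plate_lead 0.59 [348. 213.] [ 0.451 -0.03   0.03 ]
s round_plate_lead 0.4 [422. 168.] [ 0.391 -0.371  0.03 ]
s round_plate_tail 0.91 [344. 187.] [ 0.53  -0.133  0.03 ]
s round_plate_tail 0.7 [331. 203.] [ 0.515 -0.039  0.03 ]
s round_plate_tail 0.52 [413. 199.] [ 0.339 -0.195  0.03 ]
-50 [[79, 83, 89], [114, 122, 124], [62, 63, 66]]
-40 [[72, 77, 84], [103, 111, 112], [59, 60, 62]]
-30 [[76, 80, 86], [91, 93, 95], [72, 71, 74]]
-20 [[186, 188, 196], [193, 197, 204], [186, 190, 196]]
-10 [[141, 146, 152], [142, 146, 151], [144, 146, 151]]
0 [[145, 148, 153], [195, 201, 206], [144, 147, 151]]
10 [[138, 151, 155], [150, 162, 165], [142, 153, 156]]
20 [[141, 152, 156], [204, 217, 219], [171, 185, 186]]
30 [[142, 154, 158], [199, 214, 217], [172, 185, 189]]
40 [[144, 157, 159], [198, 215, 217], [173, 185, 189]]
50 [[198, 214, 217], [200, 216, 218], [177, 189, 193]]
60 [[224, 235, 236], [227, 236, 238], [173, 188, 189]]
70 [[225, 235, 237], [225, 236, 238], [171, 186, 190]]
80 [[223, 234, 236], [225, 234, 236], [171, 186, 186]]
90 [[223, 233, 236], [224, 234, 237], [173, 186, 190]]
100 [[224, 234, 236], [222, 232, 235], [169, 183, 188]]
110 [None, None, None]
120 [None, None, None]
130 [None, None, None]
```

Request:
jog_arm([
  {"fingers":0.65,"slide":[3,0,0],"angular":[0,0,0]},
  {"fingers":0.65,"slide":[6,0,0],"angular":[0,0,0]},
  {"fingers":0.65,"slide":[9,0,0],"angular":[0,0,0]},
  {"fingers":0.65,"slide":[12,0,0],"angular":[0,0,0]},
  {"fingers":0.65,"slide":[15,0,0],"angular":[0,0,0]},
  {"fingers":0.65,"slide":[18,0,0],"angular":[0,0,0]},
  {"fingers":0.65,"slide":[18,0,0],"angular":[0,0,0]},
  {"fingers":0.65,"slide":[18,0,0],"angular":[0,0,0]},
  {"fingers":0.65,"slide":[18,0,0],"angular":[0,0,0]},
])

```text
clock: 10.82
tcp_pos: [0.4679, -0.0464, 0.0743]
orientation: [0.0, 0.745, 0.667, -0.0]
wrist_force: [0.1, 0.2, 0.0]
finger_gap: 0.0299
grip_force: 0.0
```

```bash
python3 - <<'E'
from h import *
s,p=wrist(); q=read_camera("side"); print(s["clock"],s["tcp_pos"],s["wrist_force"])
a=p["color"]; b=cv2.resize(q["color"][140:240,290:410],(480,400),interpolation=2)
cv2.imwrite("pics/k.png",cv2.resize(np.hstack([a,b]),(800,286))[:,:,::-1])
E
```

```text
10.8167 [ 0.46791047 -0.0464474   0.07428877] [0.12647012 0.23101377 0.03255414]
```

View pics/k.png

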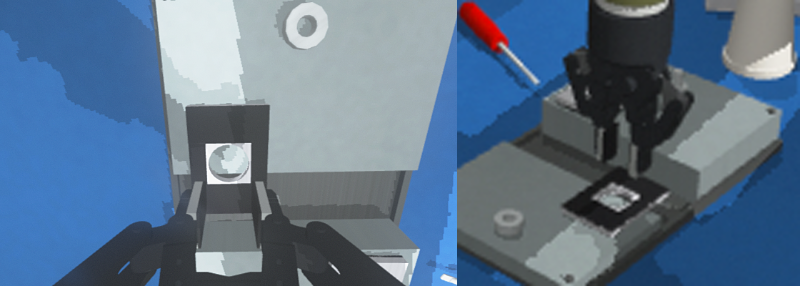

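The plate has turned over: black plastic side up with its hole at (229,163), far edge at row 105. It straddles the wall edge (row 172), so it still has to be pushed fully onto the low deck. I'll back off and measure it.

Request:
jog_arm([
  {"fingers":0.65,"slide":[0,0,-30],"angular":[0,0,0]},
  {"fingers":0.65,"slide":[-20,0,-65],"angular":[0,0,0]},
  {"fingers":0.65,"slide":[-50,0,-90],"angular":[0,0,0]},
  {"fingers":0.65,"slide":[-80,0,-100],"angular":[0,0,0]},
  {"fingers":0.65,"slide":[-90,0,-100],"angular":[0,0,0]},
  {"fingers":0.65,"slide":[-90,0,-100],"angular":[0,0,0]},
])

```text
clock: 11.42
tcp_pos: [0.4584, -0.1383, 0.175]
orientation: [0.001, 0.747, 0.665, 0.0]
wrist_force: [-0.8, 0.2, -0.9]
finger_gap: 0.0297
grip_force: 0.0
```

```bash
cat > m.py <<'E'
from h import *
np.set_printoptions(precision=4,suppress=True)
from scipy.optimize import least_squares
O=np.array([.5224,-.0592]);ex=np.array([.9946,-.1036]);ey=np.array([.1036,.9946])
def fx(X): d=X[:2]-O; return np.round([1000*d@ex,1000*d@ey,1000*X[2]],1)
s,p=wrist(); print(s["clock"],s["tcp_pos"])
g=p["color"].max(2); c0=proj(p,np.r_[O-.055*ex+.02*ey,.03]); print("c0",c0)
m=((g<75)*255).astype(np.uint8); m=cv2.morphologyEx(m,cv2.MORPH_OPEN,np.ones((3,3)))
n,l,st,ce=cv2.connectedComponentsWithStats(m)
for i in range(1,n):
    if st[i,4]>800:
        r=cv2.minAreaRect(np.argwhere(l==i)[:,::-1].astype(np.float32)); h=cv2.convexHull(np.argwhere(l==i)[:,::-1].astype(np.int32))
        ap=cv2.approxPolyDP(h,6,True)[:,0]
        print(i,st[i],ce[i].round(),"poly",ap.tolist())
        if len(ap)==4:
            print([fx(atz(p,v,.032)) for v in ap])
for t in("round_plate_mid","round_plate_lead","round_plate_tail","wall_edge"):
    for r in tip_of(t,p)[:2]: print(t,round(r["p"],2),np.round(r["point"]),fx(atz(p,r["point"],.028)))
E
python3 m.py
```

```text
11.4167 [ 0.4584 -0.1383  0.175 ]
c0 [318.2725  51.5193]
1 [  116   313   411    87 18432] [321. 369.] poly [[526, 397], [118, 399], [116, 366], [157, 335], [406, 313], [479, 331]]
round_plate_mid 0.88 [185. 298.] [-184.9 -194.2   28. ]
round_plate_lead 0.93 [142. 305.] [-226.7 -202.1   28. ]
round_plate_lead 0.61 [320. 118.] [-54.2 -28.5  28. ]
round_plate_tail 0.6 [230. 287.] [-140.6 -183.    28. ]
round_plate_tail 0.59 [460. 217.] [  67.6 -114.3   28. ]
wall_edge 0.7 [387.  74.] [-2.7  3.6 28. ]
```

```bash
python3 - <<'E'
from h import *
s,p=wrist(); g=p["color"].max(2); np.save("g.npy",g)
for r in range(0,160,6): print(r,' '.join("%3d"%v for v in g[r,240:410:8]))
E
```

```text
0 191 177 103 187 177  83  87  88  87  87  89  76  70  74  75  77 185 188 187 187 184 187
6 191 189 102 187 192  84  85  88  85  84  85  75  75  74  78  77 187 186 184 186 185 183
12 189 190 100 189 196  86  86  87  86  87  88  77  78  73  78  78 189 185 186 192 187 185
18 191 194 103 192 191  87  90  89  89  87  87  80  78  80  80  80 190 185 188 184 184 186
24 191 192 103 190 193  85  90  89  89  92  88  80  81  81  81  82 187 185 186 182 189 186
30 187 189 104 190 191  91  88  92  89  90  93  82  81  81  84  82 191 190 185 184 187 186
36 187 189 113 192 188  99  90  91  91  91  92  83  81  81  82  86 189 185 185 188 184 185
42 189 154 105 191 190 122  89  84 249 249 195 223 231 237  84  83 185 188 190 186 184 183
48 161 158 119 192 187 137  92  83 248 190 192 238 210 237  84  83 188 191 186 181 187 188
54 162 159 130 161 160 149  94  84 186 193 238 236 237 235  84  78 191 186 183 185 188 182
60 160 162 147 159 157 152  91  83 192 192 237 238 237 237  85  82 186 189 186 184 184 183
66 160 161 155 161 159 164  90  91 191 190 236 238 238 227  84  83 189 187 188 185 185 187
72 159 160
[... 664 characters left out ...]
  93  91  91  93  84  79  79  77 120 119 118 121 121 122
120 195 194 198 108 118 119  91  91  91  91  91  92  78  80  75  77 118 120 119 120 119 118
126 196 192 196 122 121 121  88  89  89  90 100 103 113 111 128 136 152 154 117 120 118 119
132 193 184 196 121 121 119 139 157 151 155 153 148 147 154 154 154 150 154 115 122 120 120
138 197 194 162 120 109 107 136 139 135 138 133 134 135 137 136 134 135 100 101 101  99 101
144 200 239 227 136 109 138 136 139 135 136 136 133 134 137 138 137 131 124 101 104 101 101
150 198 242 226 141 109 107 138 137 138 137 135 132 135 138 137 136 134 135 103 103 101 101
156 198 241 226 153 135 137 137 133 134 131 133 131 132 128 128 128 127 129 130 128 123 129
```

```bash
python3 - <<'E'
from h import *
np.set_printoptions(precision=1,suppress=True)
O=np.array([.5224,-.0592]);ex=np.array([.9946,-.1036]);ey=np.array([.1036,.9946])
def fx(X): d=X[:2]-O; return np.array([1000*d@ex,1000*d@ey,1000*X[2]])
s,p=wrist(); g=p["color"].max(2).astype(int)
f=lambda c,r:fx(atz(p,(c,r),.032))
for r in (3,20,35,95,110,122):
    w=g[r]; L=[c for c in range(270,400) if 68<w[c]<100]; print(r,L[0],L[-1],f(L[0],r),f(L[-1],r))
sq=np.argwhere(g[30:100,294:352]>140)+[30,294]; print("sq",sq.min(0),sq.max(0))
for c in (300,315,330,345): print(c,g[118:140,c].tolist())
for c,r in ((325,41),(325,64.5),(325,88),(320,128)): print(c,r,f(c,r))
print("wall",[fx(atz(p,(385,81),.024))], "deckedge guess",fx(atz(p,(385,156),.046)))
E
```

```text
3 279 362 [-84.9  55.1  32. ] [-26.7  54.8  32. ]
20 279 362 [-85.3  44.4  32. ] [-26.3  44.1  32. ]
35 280 362 [-85.1  34.7  32. ] [-26.   34.4  32. ]
95 283 361 [-84.6  -6.6  32. ] [-25.3  -7.   32. ]
110 283 361 [-85.  -17.7  32. ] [-24.9 -18.   32. ]
122 284 360 [-84.6 -26.8  32. ] [-25.4 -27.1  32. ]
sq [ 39 297] [ 89 345]
300 [93, 87, 90, 91, 89, 89, 88, 88, 90, 132, 149, 150, 149, 151, 149, 148, 151, 135, 135, 134, 134, 133]
315 [93, 91, 95, 90, 87, 91, 88, 85, 97, 147, 153, 151, 153, 152, 152, 150, 151, 150, 136, 133, 135, 134]
330 [90, 90, 88, 89, 88, 91, 87, 87, 119, 149, 154, 153, 152, 153, 155, 150, 136, 130, 133, 133, 133, 134]
345 [80, 78, 76, 78, 81, 79, 76, 76, 129, 153, 152, 152, 153, 152, 151, 152, 154, 137, 134, 135, 135, 137]
325 41 [-52.6  30.6  32. ]
325 64.5 [-52.7  14.8  32. ]
325 88 [-52.7  -1.8  32. ]
320 128 [-56.6 -31.5  32. ]
wall [array([-6.2,  3. , 24. ])] deckedge guess [ -7.1 -51.1  46. ]
```

Request:
jog_arm([
  {"fingers":0.65,"slide":[30,0,0],"angular":[0,0,0]},
  {"fingers":0.65,"slide":[65,0,0],"angular":[0,0,0]},
  {"fingers":0.65,"slide":[100,-1,0],"angular":[0,0,0]},
  {"fingers":0.65,"slide":[125,-1,20],"angular":[0,0,0]},
  {"fingers":0.65,"slide":[125,-1,55],"angular":[0,0,0]},
  {"fingers":0.65,"slide":[125,-1,85],"angular":[0,0,0]},
  {"fingers":0.65,"slide":[125,-1,105],"angular":[0,0,0]},
  {"fingers":0.65,"slide":[125,-1,115],"angular":[0,0,0]},
  {"fingers":0.65,"slide":[125,-1,120],"angular":[0,0,0]},
  {"fingers":0.65,"slide":[125,-1,120],"angular":[0,0,0]},
])

```text
clock: 12.6
tcp_pos: [0.4697, -0.0108, 0.053]
orientation: [-0.001, 0.745, 0.667, -0.001]
wrist_force: [-0.5, 0.3, 0.3]
finger_gap: 0.0296
grip_force: 0.0
```

```bash
python3 - <<'E'
from h import *
np.set_printoptions(precision=1,suppress=True)
O=np.array([.5224,-.0592]);ex=np.array([.9946,-.1036]);ey=np.array([.1036,.9946])
def fx(X): d=X[:2]-O; return np.array([1000*d@ex,1000*d@ey,1000*X[2]])
s,p=wrist(); g=p["color"].max(2).astype(int); print(s["tcp_pos"]*1000 if hasattr(s["tcp_pos"],'shape') else s["tcp_pos"], fx(np.array(s["tcp_pos"])))
for t in ("spacer","round_plate_lead","round_plate_tail","round_plate_mid"):
    for r in tip_of(t,p)[:2]: print(t,round(r["p"],2),np.round(r["point"]),fx(atz(p,r["point"],.024 if t=="spacer" else .028)))
r=proj(p,np.r_[O-.07*ex+.05*ey,.032]); print(r)
for y in range(20,140,6): print(y,[int(g[int(v[1]),int(v[0])]) if 0<=v[1]<400 and 0<=v[0]<640 else -1 for x in range(-90,15,6) for v in [proj(p,np.r_[O+x/1000*ex+y/1000*ey,.034])]])
E
```

```text
[469.7 -10.8  53. ] [-57.5  42.7  53. ]
spacer 0.6 [432. 118.] [ -5.6 111.2  24. ]
round_plate_lead 0.97 [325. 365.] [-55.  -27.5  28. ]
round_plate_tail 0.75 [325. 224.] [-54.6  61.1  28. ]
[294. 248.]
20 [91, 134, 99, 170, 191, 237, 235, 236, 218, 72, 143, 72, 85, 191, 182, 185, 185, 183]
26 [91, 152, 100, 250, 187, 189, 237, 234, 235, 73, 152, 78, 184, 185, 185, 185, 185, 188]
32 [106, 154, 105, 214, 253, 253, 249, 237, 237, 93, 156, 76, 189, 189, 187, 186, 185, 185]
38 [161, 88, 157, 96, 92, 83, 82, 80, 80, 154, 73, 144, 189, 189, 190, 187, 190, 185]
44 [189, 88, 153, 92, 92, 83, 78, 78, 74, 155, 82, 191, 194, 186, 189, 192, 192, 188]
50 [193, 89, 88, 94, 91, 78, 73, 76, 76, 80, 81, 191, 188, 189, 187, 189, 190, 191]
56 [162, 91, 88, 94, 91, 86, 77, 77, 74, 76, 79, 192, 189, 188, 191, 192, 189, 188]
62 [159, 182, 165, 166, 169, 168, 169, 167, 171, 169, 166, 192, 192, 191, 190, 186, 191, 188]
68 [218, 220, 220, 221, 219, 220, 219, 220, 159, 192, 187, 192, 191, 191, 191, 191, 193, 195]
74 [221, 221, 221, 219, 220, 221, 222, 218, 159, 191, 193, 192, 189, 191, 189, 190, 192, 190]
80 
[... 242 characters left out ...]
, 193, 189, 192, 195, 191, 192, 189]
98 [220, 221, 223, 222, 221, 220, 221, 166, 165, 196, 195, 191, 194, 191, 230, 198, 193, 191]
104 [219, 221, 222, 219, 237, 238, 238, 197, 192, 193, 191, 193, 138, 231, 227, 232, 232, 189]
110 [221, 221, 238, 238, 239, 238, 237, 228, 195, 192, 192, 193, 180, 231, 158, 141, 226, 190]
116 [221, 223, 239, 240, 237, 238, 237, 199, 196, 195, 192, 159, 146, 232, 157, 227, 229, 187]
122 [223, 239, 237, 236, 238, 237, 237, 200, 197, 195, 194, 163, 160, 167, 230, 228, 189, 187]
128 [229, 238, 238, 239, 238, 237, 236, 193, 198, 195, 194, 191, 193, 193, 190, 190, 188, 188]
134 [194, 237, 237, 237, 236, 237, 237, 198, 195, 194, 191, 188, 187, 188, 190, 187, 185, 187]
```

The spacer clears the lane by about 8 mm. Now I'll feel down onto the plate.

Request:
jog_arm([
  {"fingers":0.65,"slide":[0,1,4],"angular":[0,0,0]},
  {"fingers":0.65,"slide":[0,1,8],"angular":[0,0,0]},
  {"fingers":0.65,"slide":[0,1,8],"angular":[0,0,0]},
])

```text
clock: 13.1
tcp_pos: [0.4715, -0.0117, 0.0458]
orientation: [-0.0, 0.745, 0.667, -0.0]
wrist_force: [-0.6, 0.3, -0.8]
finger_gap: 0.0301
grip_force: 0.0
```

Request:
jog_arm([
  {"fingers":0.65,"slide":[0,0,1],"angular":[0,0,0]},
  {"fingers":0.65,"slide":[0,0,1],"angular":[0,0,0]},
])

```text
clock: 13.27
tcp_pos: [0.4716, -0.0117, 0.0451]
orientation: [-0.0, 0.745, 0.667, -0.0]
wrist_force: [0.8, 1.5, 0.6]
finger_gap: 0.0301
grip_force: 0.0
```

Request:
jog_arm([
  {"fingers":0.65,"slide":[0,0,1],"angular":[0,0,0]},
  {"fingers":0.65,"slide":[0,0,1],"angular":[0,0,0]},
])

```text
clock: 13.43
tcp_pos: [0.4717, -0.0117, 0.0441]
orientation: [-0.0, 0.745, 0.667, -0.0]
wrist_force: [-0.4, 0.2, -0.1]
finger_gap: 0.0295
grip_force: 0.0
```

Request:
jog_arm([
  {"fingers":0.65,"slide":[0,0,1],"angular":[0,0,0]},
  {"fingers":0.65,"slide":[0,0,1],"angular":[0,0,0]},
])

```text
clock: 13.6
tcp_pos: [0.4717, -0.0117, 0.0432]
orientation: [0.0, 0.745, 0.667, -0.0]
wrist_force: [-0.3, 0.3, 0.5]
finger_gap: 0.0301
grip_force: 0.0
```

Request:
jog_arm([
  {"fingers":0.65,"slide":[0,0,1],"angular":[0,0,0]},
  {"fingers":0.65,"slide":[0,0,1],"angular":[0,0,0]},
])

```text
clock: 13.77
tcp_pos: [0.4719, -0.0117, 0.0426]
orientation: [0.0, 0.745, 0.667, 0.0]
wrist_force: [-0.5, 0.2, 3.7]
finger_gap: 0.0303
grip_force: 2.1
```

Contact with 3.7 N. A gentle forward stroke now.

Request:
jog_arm([
  {"fingers":0.65,"slide":[2,0,0.4],"angular":[0,0,0]},
  {"fingers":0.65,"slide":[5,0,0.4],"angular":[0,0,0]},
  {"fingers":0.65,"slide":[8,0,0.4],"angular":[0,0,0]},
  {"fingers":0.65,"slide":[11,0,0.4],"angular":[0,0,0]},
  {"fingers":0.65,"slide":[14,0,0.4],"angular":[0,0,0]},
  {"fingers":0.65,"slide":[16,0,0.4],"angular":[0,0,0]},
])

```text
clock: 14.27
tcp_pos: [0.4745, 0.0036, 0.0426]
orientation: [0.001, 0.745, 0.667, 0.0]
wrist_force: [-0.8, -2.3, 5.5]
finger_gap: 0.03
grip_force: 2.6
```

```bash
cat > m2.py <<'E'
from h import *
np.set_printoptions(precision=1,suppress=True)
O=np.array([.5224,-.0592]);ex=np.array([.9946,-.1036]);ey=np.array([.1036,.9946])
def fx(X): d=X[:2]-O; return np.array([1000*d@ex,1000*d@ey,1000*X[2]])
s,p=wrist(); g=p["color"].max(2).astype(int); print(s["clock"],fx(np.array(s["tcp_pos"])))
for x in range(-95,-10,6): print(x,[int(g[int(v[1]),int(v[0])]) if 0<=v[1]<400 and 0<=v[0]<640 else -1 for y in range(-50,110,5) for v in [proj(p,np.r_[O+x/1000*ex+y/1000*ey,.032])]])
E
python3 m2.py
```

```text
14.2667 [-54.2  57.5  42.6]
-95 [-1, -1, -1, -1, -1, -1, 61, 59, 62, 64, 59, 63, 66, 65, 72, 74, 83, 92, 181, 186, 186, 190, 186, 186, 212, 216, 217, 217, 217, 218, 218, 217]
-89 [-1, -1, -1, -1, -1, -1, 60, 64, 65, 66, 66, 67, 68, 69, 74, 80, 88, 95, 95, 92, 188, 190, 188, 185, 216, 218, 219, 219, 220, 219, 219, 217]
-83 [-1, -1, -1, -1, -1, -1, 65, 65, 65, 67, 70, 72, 70, 73, 82, 83, 91, 94, 93, 91, 101, 121, 101, 196, 217, 218, 217, 219, 217, 220, 219, 217]
-77 [-1, -1, -1, -1, -1, -1, 67, 67, 68, 82, 81, 84, 87, 168, 80, 88, 93, 96, 175, 152, 154, 153, 156, 199, 218, 219, 215, 220, 219, 220, 220, 220]
-71 [-1, -1, -1, -1, -1, -1, 66, 69, 69, 83, 252, 254, 251, 254, 252, 248, 241, 99, 97, 97, 82, 77, 84, 137, 220, 216, 218, 220, 219, 220, 218, 219]
-65 [-1, -1, -1, -1, -1, -1, 68, 68, 79, 83, 249, 149, 162, 191, 188, 189, 246, 110, 104, 94, 82, 85, 84, 163, 234, 218, 218, 218, 217, 220, 217, 219]
-59 [-1, -1, -1, -1, -1, -1, 66, 69, 83, 86, 255, 165, 118, 190, 218, 215, 185, 108, 97, 90, 80, 80, 85, 167, 193, 220, 219, 217, 219, 218, 217, 217]
-53 [-1, -1, -1, -1, -1, -1, 66, 70, 
[... 435 characters left out ...]
-1, 61, 66, 71, 71, 74, 77, 80, 82, 82, 74, 72, 68, 67, 61, 69, 68, 129, 149, 152, 153, 158, 156, 160, 158, 159, 157]
-29 [-1, -1, -1, -1, -1, -1, 58, 62, 64, 66, 66, 73, 68, 74, 75, 75, 72, 72, 152, 148, 151, 150, 74, 160, 189, 190, 189, 191, 189, 189, 192, 188]
-23 [-1, -1, -1, -1, -1, -1, 60, 60, 61, 62, 65, 69, 70, 67, 73, 73, 73, 73, 69, 71, 73, 73, 189, 188, 189, 189, 188, 188, 188, 188, 189, 190]
-17 [-1, -1, -1, -1, -1, -1, 65, 56, 59, 60, 69, 64, 64, 71, 68, 67, 72, 73, 70, 192, 182, 185, 187, 188, 189, 187, 191, 190, 187, 193, 190, 134]
-11 [-1, -1, -1, -1, -1, -1, 55, 54, 59, 58, 59, 63, 63, 62, 67, 69, 69, 187, 183, 181, 183, 186, 186, 188, 189, 186, 191, 191, 186, 190, 226, 232]
```

Request:
jog_arm([
  {"fingers":0.65,"slide":[0,0,0.5],"angular":[0,0,0]},
  {"fingers":0.65,"slide":[3,0,1],"angular":[0,0,0]},
  {"fingers":0.65,"slide":[6,0,1],"angular":[0,0,0]},
  {"fingers":0.65,"slide":[9,0,1],"angular":[0,0,0]},
])

```text
clock: 14.65
tcp_pos: [0.4764, 0.0117, 0.0424]
orientation: [0.003, 0.746, 0.666, 0.0]
wrist_force: [-0.6, -5.3, 8.4]
finger_gap: 0.0298
grip_force: 4.8
```

```bash
cat > m3.py <<'E'
from m2 import *
for x in(-60,-55,-50): 
    v=[(y,int(g[int(q[1]),int(q[0])])) for y in range(-10,105) for q in [proj(p,np.r_[O+x/1000*ex+y/1000*ey,.032])] if 0<=q[1]<399]
    print(x,"transitions",[(a[0],a[1],b[1]) for a,b in zip(v,v[2:]) if abs(a[1]-b[1])>45])
E
python3 m3.py | grep -E "trans|^1"; 
```

```text
14.65 [-53.1  65.7  42.4]
-60 transitions [(-1, 84, 200), (0, 89, 255), (2, 255, 160), (3, 220, 164), (11, 134, 194), (31, 190, 236), (32, 196, 255), (34, 255, 108), (35, 214, 112), (63, 85, 172), (64, 110, 168)]
-55 transitions [(-1, 85, 204), (0, 91, 226), (2, 226, 169), (8, 168, 103), (10, 103, 162), (13, 164, 240), (33, 233, 111), (34, 255, 111), (63, 119, 176), (64, 109, 168), (81, 168, 226), (82, 164, 221)]
-50 transitions [(-1, 83, 199), (0, 90, 255), (2, 255, 206), (9, 197, 119), (11, 119, 225), (12, 155, 222), (33, 232, 97), (34, 232, 97), (62, 80, 127), (63, 87, 170), (81, 165, 226), (82, 160, 221)]
```

Dragging slips too much for the whole stroke, but the plate advanced about 3 mm and widened the gap behind it. I'll go behind the trailing end and push it properly from there.

Request:
jog_arm([
  {"fingers":0.65,"slide":[0,0,-20],"angular":[0,0,0]},
  {"fingers":0.65,"slide":[0,0,-50],"angular":[0,0,0]},
  {"fingers":0.65,"slide":[-30,0,-60],"angular":[0,0,0]},
  {"fingers":0.65,"slide":[-70,-1,-60],"angular":[0,0,0]},
  {"fingers":0.65,"slide":[-100,-1,-60],"angular":[0,0,0]},
  {"fingers":0.65,"slide":[-108,-1,-60],"angular":[0,0,0]},
  {"fingers":0.65,"slide":[-108,-1,-60],"angular":[0,0,0]},
])

```text
clock: 15.28
tcp_pos: [0.4615, -0.0958, 0.1009]
orientation: [0.0, 0.747, 0.665, 0.0]
wrist_force: [-0.4, -0.6, 0.3]
finger_gap: 0.0298
grip_force: 0.0
```

```bash
cat > m4.py <<'E'
from m2 import *
print(s["tcp_pos"],s["orientation"])
for x,z in((-70,.032),(-60,.032),(-55,.032),(-50,.032),(-40,.032),(-10,.024),(-10,.046)):
    v=[(y,int(g[int(round(q[1])),int(round(q[0]))])) for y in range(-100,105) for q in [proj(p,np.r_[O+x/1000*ex+y/1000*ey,z])] if 0<=q[1]<399]
    print(x,z,"trans",[(a[0],a[1],b[1]) for a,b in zip(v,v[2:]) if abs(a[1]-b[1])>20])
for y in(-15,40):
    v=[(x,int(g[int(round(q[1])),int(round(q[0]))])) for x in range(-105,0) for q in [proj(p,np.r_[O+x/1000*ex+y/1000*ey,.032])] if 0<=q[1]<399]
    print("y",y,"trans",[(a[0],a[1],b[1]) for a,b in zip(v,v[2:]) if abs(a[1]-b[1])>20])
E
python3 m4.py | grep -E "tr|^1|^\[0"
```

```text
15.2833 [-56.7 -42.8 100.9]
-70 0.032 trans [(-66, 238, 140), (-65, 239, 130), (-29, 151, 109), (-28, 148, 75), (-27, 109, 77), (-1, 83, 240), (0, 74, 250), (10, 249, 188), (13, 235, 157), (14, 170, 149), (21, 154, 225), (22, 158, 241), (23, 225, 248), (33, 247, 136), (34, 251, 92), (35, 136, 96), (61, 105, 232), (62, 97, 221)]
-60 0.032 trans [(-87, 222, 188), (-86, 223, 182), (-75, 181, 222), (-74, 189, 221), (-72, 221, 183), (-71, 218, 182), (-66, 184, 127), (-65, 180, 127), (-47, 128, 99), (-45, 99, 131), (-32, 130, 151), (-29, 151, 95), (-28, 148, 83), (-1, 80, 255), (0, 72, 247), (1, 255, 189), (2, 247, 141), (3, 189, 156), (6, 159, 193), (9, 190, 155), (10, 189, 159), (17, 192, 157), (19, 157, 216), (20, 183, 159), (22, 159, 217), (23, 215, 240), (24, 217, 188), (25, 240, 159), (26, 188, 158), (29, 157, 178), (30, 177, 219), (31, 178, 250), (32, 219, 251), (33, 250, 138), (34, 251, 93), (35, 138, 95), (61, 103, 207), (62, 99, 223)]
-55 0.032 trans [(-66, 187, 128), (-65, 184, 127), (-47, 125, 99), (-45, 99, 133), (-32, 131, 152), (-29, 152, 95), (-28, 147, 80), (-1, 80, 255), 
[... 881 characters left out ...]
 165, 194)]
-10 0.024 trans [(-87, 82, 186), (-86, 87, 187), (-70, 181, 128), (-69, 185, 122), (-50, 128, 97), (-49, 126, 98), (1, 121, 144), (2, 119, 188), (3, 144, 186)]
-10 0.046 trans [(-89, 68, 101), (-88, 79, 142), (-87, 101, 157), (-85, 157, 187), (-84, 162, 186), (-58, 185, 126), (-57, 181, 126), (-40, 126, 98), (-26, 98, 119), (6, 123, 191), (7, 131, 187)]
y -15 trans [(-105, 197, 163), (-104, 184, 158), (-103, 163, 117), (-102, 158, 120), (-87, 118, 83), (-27, 73, 106), (-26, 84, 117)]
y 40 trans [(-104, 157, 111), (-103, 162, 106), (-101, 106, 138), (-100, 112, 158), (-99, 138, 173), (-98, 158, 190), (-88, 194, 161), (-87, 179, 111), (-86, 161, 88), (-26, 76, 194), (-25, 93, 188)]
```

The trailing end is at y=−28 and the deck edge at −57. The TCP is centred at −42.8 with lane x matched, so I'll go straight down, feeling for contact.

Request:
jog_arm([
  {"fingers":0.65,"slide":[0,0,20],"angular":[0,0,0]},
  {"fingers":0.65,"slide":[0,0,35],"angular":[0,0,0]},
  {"fingers":0.65,"slide":[0,0,42],"angular":[0,0,0]},
  {"fingers":0.65,"slide":[0,0,46],"angular":[0,0,0]},
  {"fingers":0.65,"slide":[0,0,46],"angular":[0,0,0]},
])

```text
clock: 15.75
tcp_pos: [0.4609, -0.0929, 0.054]
orientation: [-0.001, 0.745, 0.667, -0.0]
wrist_force: [-0.1, -0.9, 0.1]
finger_gap: 0.0299
grip_force: 0.0
```

Request:
jog_arm([
  {"fingers":0.65,"slide":[0,0,3],"angular":[0,0,0]},
  {"fingers":0.65,"slide":[0,0,6],"angular":[0,0,0]},
  {"fingers":0.65,"slide":[0,0,10],"angular":[0,0,0]},
  {"fingers":0.65,"slide":[0,0,12],"angular":[0,0,0]},
  {"fingers":0.65,"slide":[0,0,12],"angular":[0,0,0]},
])

```text
clock: 16.17
tcp_pos: [0.4613, -0.094, 0.0426]
orientation: [-0.0, 0.745, 0.667, -0.0]
wrist_force: [0.1, -0.3, -0.3]
finger_gap: 0.0299
grip_force: 0.0
```

Request:
jog_arm([
  {"fingers":0.65,"slide":[0,0,2],"angular":[0,0,0]},
  {"fingers":0.65,"slide":[0,0,4],"angular":[0,0,0]},
  {"fingers":0.65,"slide":[3,0,4],"angular":[0,0,0]},
  {"fingers":0.65,"slide":[6,0,4],"angular":[0,0,0]},
  {"fingers":0.65,"slide":[9,0,4],"angular":[0,0,0]},
])

```text
clock: 16.58
tcp_pos: [0.4626, -0.085, 0.0389]
orientation: [0.0, 0.745, 0.667, -0.0]
wrist_force: [0.4, -1.1, -0.0]
finger_gap: 0.03
grip_force: 0.2
```

Request:
jog_arm([
  {"fingers":0.65,"slide":[3,0,0],"angular":[0,0,0]},
  {"fingers":0.65,"slide":[6,0,0],"angular":[0,0,0]},
  {"fingers":0.65,"slide":[9,0,0],"angular":[0,0,0]},
  {"fingers":0.65,"slide":[12,0,0],"angular":[0,0,0]},
  {"fingers":0.65,"slide":[15,0,0],"angular":[0,0,0]},
  {"fingers":0.65,"slide":[18,0,0],"angular":[0,0,0]},
  {"fingers":0.65,"slide":[21,0,0],"angular":[0,0,0]},
  {"fingers":0.65,"slide":[24,0,0],"angular":[0,0,0]},
  {"fingers":0.65,"slide":[27,0,0],"angular":[0,0,0]},
  {"fingers":0.65,"slide":[29,0,0],"angular":[0,0,0]},
])

```text
clock: 17.42
tcp_pos: [0.4658, -0.056, 0.0389]
orientation: [0.0, 0.745, 0.667, -0.0]
wrist_force: [-0.5, -0.0, 0.8]
finger_gap: 0.0298
grip_force: 0.3
```

```bash
python3 m4.py | grep -E "tr|^1|^\[0" | cut -c1-900
```

```text
17.4167 [-56.6  -2.7  38.9]
-70 0.032 trans [(-67, 59, 82), (-66, 59, 131), (-65, 82, 131), (-13, 149, 122), (-12, 153, 119), (6, 124, 202), (7, 130, 195), (8, 202, 70), (9, 195, 75), (35, 89, 131), (36, 89, 247), (37, 131, 246), (47, 248, 168), (48, 242, 156), (55, 164, 192), (56, 165, 192), (57, 192, 224), (58, 192, 251), (59, 224, 250), (69, 247, 184), (70, 247, 101), (71, 184, 100), (97, 108, 238), (98, 108, 228)]
-60 0.032 trans [(-70, 64, 93), (-69, 60, 130), (-68, 93, 125), (-36, 127, 105), (-34, 105, 133), (-2, 155, 116), (-1, 153, 121), (6, 119, 197), (7, 125, 180), (8, 197, 60), (9, 180, 79), (35, 89, 133), (36, 91, 249), (37, 133, 186), (38, 249, 177), (48, 172, 205), (49, 185, 212), (50, 205, 229), (51, 212, 243), (56, 241, 209), (57, 242, 203), (67, 206, 253), (68, 201, 250), (69, 253, 184), (70, 250, 101), (71, 184, 103), (97, 104, 235), (98, 101, 227)]
-55 0.032 trans [(-70, 60, 134), (-69, 63, 131), (-36, 131, 105), (-34, 105, 137), (7, 139, 160), (8, 165, 58), (9, 160, 76), (10, 58, 80), (35, 93, 135), (36, 90, 237), (37, 135, 176), (38, 237, 176), (43, 167, 205), (4
[... 1313 characters left out ...]
, 157, 126), (-94, 105, 82), (-93, 114, 88), (-86, 81, 111), (-85, 82, 170), (-84, 111, 184), (-80, 181, 150), (-79, 178, 82), (-78, 150, 76), (-73, 78, 149), (-72, 81, 151), (-43, 158, 78), (-42, 158, 60), (-36, 71, 194), (-35, 76, 189), (-31, 194, 121), (-30, 172, 80), (-29, 121, 66), (-22, 66, 159), (-21, 80, 157), (-17, 159, 122), (-16, 145, 122)]
y 40 trans [(-102, 167, 115), (-101, 174, 111), (-100, 115, 167), (-99, 111, 167), (-87, 164, 96), (-86, 171, 85), (-74, 89, 253), (-73, 91, 247), (-64, 248, 190), (-63, 251, 168), (-54, 175, 196), (-53, 178, 205), (-51, 205, 177), (-50, 216, 189), (-49, 177, 213), (-48, 189, 212), (-40, 214, 86), (-39, 222, 81), (-27, 85, 205), (-26, 86, 200)]
```

The plate spans y=9 to 98 with the wall edge at +2, so it lies flat and wholly on the low deck with the plastic side up. Retracting.

Request:
jog_arm([
  {"fingers":0.65,"slide":[-6,0,0],"angular":[0,0,0]},
  {"fingers":0.65,"slide":[-8,0,-10],"angular":[0,0,0]},
  {"fingers":0.65,"slide":[-8,0,-40],"angular":[0,0,0]},
  {"fingers":0.65,"slide":[-8,0,-80],"angular":[0,0,0]},
  {"fingers":0.65,"slide":[-8,0,-110],"angular":[0,0,0]},
  {"fingers":0.65,"slide":[-8,0,-120],"angular":[0,0,0]},
  {"fingers":0.65,"slide":[-8,0,-120],"angular":[0,0,0]},
])

```text
clock: 18.05
tcp_pos: [0.467, -0.0653, 0.1619]
orientation: [0.003, 0.745, 0.667, 0.002]
wrist_force: [0.7, 0.7, -0.5]
finger_gap: 0.0301
grip_force: 0.0
```

```bash
python3 m4.py | grep -E "^(-55|-40|y|1)" | cut -c1-700; python3 -c "
from workcell import *
print(hand_in())"
```

```text
18.05 [-54.4 -11.8 161.9]
-55 0.032 trans [(-65, 184, 128), (-64, 169, 131), (-47, 130, 107), (-46, 126, 105), (-45, 107, 137), (-44, 105, 137), (2, 151, 119), (3, 118, 176), (4, 119, 243), (5, 176, 237), (8, 241, 109), (9, 246, 87), (35, 91, 152), (36, 87, 255), (37, 152, 179), (38, 255, 158), (41, 159, 225), (42, 172, 222), (66, 238, 192), (67, 220, 190), (68, 192, 234), (70, 234, 81), (71, 209, 88), (97, 94, 184), (98, 91, 226), (99, 184, 238)]
-40 0.032 trans [(-66, 189, 129), (-65, 181, 127), (-46, 128, 106), (-44, 106, 136), (3, 145, 166), (4, 142, 237), (5, 166, 226), (8, 228, 72), (9, 229, 77), (35, 81, 224), (36, 79, 243), (47, 238, 205), (48, 218, 178), (49, 205, 163), (50, 178, 154), (57, 152, 228), (58, 169, 241), (69, 238, 210), (70, 242, 80), (71, 210, 87), (97, 89, 149), (98, 89, 164), (100, 164, 185), (101, 160, 194)]
y -15 trans [(-105, 184, 157), (-104, 166, 133), (-103, 157, 120), (-68, 119, 146), (-16, 154, 120), (-15, 154, 119)]
y 40 trans [(-105, 163, 140), (-104, 158, 103), (-103, 140, 105), (-101, 105, 161), (-100, 119, 163), (-87, 163, 122), (-86, 153, 85), (-85, 122, 89), (-74, 87, 255), (-73, 99, 249), (-62, 255, 173), (-61, 250, 160), (-50, 169, 193), (-49, 186, 217), (-48, 193, 233), (-40, 235, 141), (-39, 229, 83), (-38, 141, 84), (-27, 82, 153), (-26, 93, 192), (-25, 153, 191)]
the job is handed in; nothing more can be done
None
```

The round-hole plate now lies flat, plastic side up, fully on the low deck. It was flipped by pushing with the fingertips and never picked up, though after the flip I briefly pressed on its top and slid it about 3 mm before pushing it the rest of the way from behind; the job was handed in at about 18 s, and nothing else was touched.

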